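# Slide the socket case home between freshly painted rails

## Task

Push the black socket case along the bench into the lane between the two freshly painted guide rails, until it sits fully home against the stop at the far end; neither the case nor the robot may touch either rail. Push it with the fingers only, never picking it up, lifting or tipping it, straighten it up before the mouth if it stands askew, and leave everything else on the bench where it is.

Things in the scene. Friction and masses are not known exactly. Their poses are not given: they have to be found in the camera images.
- case: Closed black socket case, a rigid box 130 mm long (its x), 90 wide (y), 60 high (z), 0.4 to 0.85 kg, sliding on the bench. Origin: centre of its underside. Starts on the open bench before the lane mouth, roughly lengthwise to the lane, up to 18 mm off its centre line and up to 17 degrees askew. Either end may lead.
- lane: The lane: two parallel rails and a steel cross bar (end stop, 25 mm high) across the far end; its floor is the bench, no step. Origin: on the bench, middle of the stop's inner face. x along the lane in the push direction, about world +y (within 0.1 rad); y left. Clear space y = -57 to +57 mm: 12 mm each side of the case. Case home: its centre at x = -65 mm.
- mouth (a point): Middle of the lane's open end, at bench level: lane x = -200 mm, y = 0. The rails run from here to the stop.
- rail_left: Left guide rail (lane +y, the side nearer the robot): painted bar 200 mm long, 20 mm wide, 20 mm high (3 mm bolt heads on top). Origin: middle of its underside, at lane x = -100, y = +67 mm. Must not be touched.
- rail_right: Right guide rail (lane -y, the side away from the robot): same bar, origin at lane x = -100, y = -67 mm. Must not be touched.
- socket_tall: Bystander, leave alone: deep chrome socket standing upright, 28 mm across, 65 mm tall, beside the left rail. Origin: at its underside, about the middle.
- socket_short: Bystander, leave alone: short chrome socket standing upright, 34 mm across, 38 mm tall, beside the right rail. Origin: at its underside, about the middle.
- tape: Bystander, leave alone: roll of masking tape lying flat, 100 mm across, 25 mm high, behind the stop. Origin: at its underside, about the middle.
- grease_tin: Bystander, leave alone: plain metal tin with a white cap, 68 mm across, 75 mm tall, behind the stop to the right. Origin: at its underside, about the middle.
- screwdriver: Bystander, leave alone: screwdriver lying to the right of the gap between case and lane mouth. Origin: about its middle, at bench level.
- wrench: Bystander, leave alone: wrench lying beyond the left rail, towards the robot. Origin: about its middle, at bench level.
- battery: Bystander, leave alone: black drill battery, 115 x 75 x 65 mm, standing behind the stop to the left. Origin: at its underside, about the middle.
Things that resemble listed ones, but are neither listed nor needed, are in the scene too. Leave any purple look-alike of the case alone.

How it is judged:
By the outcome, as a careful person would: the job done as asked, in the order asked, and still so for the second after the job is handed in, with the robot touching nothing.
It also fails if it takes over 67 s, if anything falls off the work surface, if the arm or the gripper's body presses on something with over 40 N, if the wrist force passes 120 N, or if a joint passes its speed limit or range.

## Robot

A 7-joint arm with a two-finger parallel gripper is mounted at the origin on the work surface. World frame = base frame: x ahead of the robot, y to its left, z up, the work surface at z = 0. Lengths are in m, angles in rad, forces in N, time in s.
With the tool pointing down it reaches from about 0.425 to 0.875 m from the base axis. Payload 9.9 kg.
Tool frame: the origin (TCP) lies on the centre line of the jaws, within the pads' length; the fingertips stand 8 mm ahead of it and the grasp point (between the pads) lies 11 mm behind it; z points along the fingers, y is the line along which they close (so a half turn about z gives the same grasp; the last joint's range is limited). The gripper opens to 85 mm and grips with 20 to 120 N. Pads are 22 mm wide; open, the fingers measure 114 mm over their backs; the gripper's body (76 mm by 85 mm) begins 54 mm behind the grasp point. The pads swing forward as they close: fully open they stand 13 mm farther back than shut.
Start: joints at [1.191, 0.576, 0.025, 1.437, -0.015, 1.129, -0.057], TCP at [0.197, -0.646, 0.201] pointing down, gripper open.
Joint ranges: [-2.76, 2.76], [-0.34, 2.15], [-1.52, 1.57], [0.19, 2.46], [-1.09, 4.23], [0.17, 1.99], [-2.82, 2.82]. Speed limits (rad/s): [2.22, 2.22, 3.01, 3.01, 3.14, 3.14, 3.14].

## Interface

Orientations are given as a unit quaternion [x, y, z, w].
In Python, from bench import env, vision, nets gives the robot as it stands. The module is installed in compiled form; this text tells all that it offers.
- The arm moves only by the tool carry_out, never from a script. Its argument "motion" is a list of rows, each a list of 5 numbers: the shift along the tool's x, y, z each as a share of 40 cm, from -1 to 1, then the turn about the tool's z as a share of 30 degrees, from -1 to 1, then the opening, from 0 (shut) to 1 (fully open). In form: [[x, y, z, yaw, jaw], ...]. A call has 1 to 5 rows; each row is the pose to reach, as a shift and turn from the pose commanded when the call began, along the tool's axes at that moment; what a row does not reach only later rows make up. A row lasts 1/10 s, in which the tool goes at most 50 mm and 8.59 degrees, less where a joint would pass 70% of its speed; a pose out of reach is approached as far as the arm can. A call with a number of a shift or a turn outside -1 to 1 is refused whole. A call with a gripper value outside its range is refused whole. The fingers move at their own pace and stop on an object; the grip force is fixed at half the most. Time passes only in rows, so rows that repeat a pose let the fingers close. It gives the time, the measured TCP pose, the force, the opening and the grip force at its end, in the units of the state.
- env.observe(): the state, without advancing time (a new reading comes with each control period).
- vision.camera(name): name is "side" or "top"; returns a dict with "color" (400x640x3 uint8, red, green, blue), "z_map" (400x640 float32, m along the optical axis (not along the pixel's ray), 0 where there is no reading), "camera_matrix" (3x3 intrinsics, pixels), "distortion" ([k1, k2, p1, p2, k3] as OpenCV has them; the pictures are not rectified), "rvec" (rotation vector, rad) and "tvec" (3), from world to camera coordinates, as OpenCV has them. Camera axes: x right, y down, z forward; pixel columns grow to the right and rows downward; lengths in m; the calibration is good to about 2 mm. A picture is of the moment at which its call begins.
- env.close_job(): hands the job in; it is judged then, once.
Trained networks look in a picture, given as the dict that the camera call returned (one of the last four; its "shot" number tells which), for a name from the list of things; names that differ only in an ending like _2 or _b are one class to them, and where a whole thing is asked for, a point or a joint stands for the part that bears it (a point fixed in the world has none). Each returns a list of dicts, best first, with "conf" (0 to 1); they miss things now and then, are a little off and sometimes report something else, mostly with a low value. They report only what shows in the picture. A call takes as long as a camera call. They do not tell look-alikes from the thing itself.
- nets.spot_in(picture, label): "location" ([column, row] in pixels, amid what is visible of it).
- nets.cut_out(picture, label): "mask" (400x640 bool, what is visible of it) and "location" ([column, row] in pixels, amid what is visible of it).
- nets.mark_of(picture, label): "location" ([column, row] in pixels: a listed point, or the origin of a listed thing).
The state is a dict: "time": time; "joints": joint angles; "qvel": joint speeds; "joint_efforts": joint torques, N m; "position": TCP position; "eef_rot": TCP orientation; "ft_force": force on the tool from outside, world axes, zero at the start; "ft_torque": the same for the moment, N m; "finger_gap": finger opening in m; "finger_force": force on a finger pad.
Only numpy, scipy, OpenCV 4.12 (cv2) and the standard library are available. Lean on these libraries where they do the work, as an engineer would, in place of code of your own. Each camera call takes 0.05 s, during which the arm holds its last target. There are 200 camera calls.

## Working session

There is one attempt and no reset: what is moved stays moved. The work goes in short steps, Python scripts to look and compute and a tool call to move; the robot and the scene stay as the last step left them, time stands still between calls to the robot, and variables do not carry over. Pictures are saved under pics/ and viewed, at most 10 in all, crops included, and the job is handed in when it is done.

Besides the shell and the picture viewer there is one more tool, called after "Emit:" as a command line: name --pt "numbers of a row" for each row, then --argument value for the rest. carry_out: Moves the arm, as the interface text tells. Shift numbers are shares of 40 cm and turn numbers shares of 30 degrees, none past 1 either way. Its arguments: {"type":"object","properties":{"motion":{"type":"array","items":{"type":"array","items":{"type":"number"}}}},"required":["motion"]}

```bash
mkdir -p pics; cat > h.py <<'E'
import numpy as np, cv2
from scipy.spatial.transform import Rotation as R
from bench import env, vision, nets
def ray(p,uv):
    K=p["camera_matrix"];d=np.array(p["distortion"])
    n=cv2.undistortPoints(np.array(uv,float).reshape(-1,1,2),K,d).reshape(-1,2)
    Rm=cv2.Rodrigues(np.array(p["rvec"],float))[0];t=np.array(p["tvec"],float).ravel()
    return np.c_[n,np.ones(len(n))],Rm,t
def atz(p,uv,z):
    n,Rm,t=ray(p,uv); c=-Rm.T@t; d=n@Rm
    return c+d*((z-c[2])/d[:,2])[:,None]
def cloud(p,mask):
    v,u=np.nonzero(mask&(p["z_map"]>0)); n,Rm,t=ray(p,np.c_[u,v])
    return (n*p["z_map"][v,u][:,None]-t)@Rm
def save(p,name,crop=None,s=1):
    im=p["color"][...,::-1]
    if crop: im=im[crop[1]:crop[3],crop[0]:crop[2]]
    cv2.imwrite("pics/"+name,cv2.resize(im,None,fx=s,fy=s,interpolation=cv2.INTER_CUBIC))
E
python3 - <<'E'
from h import *
np.set_printoptions(precision=4,suppress=True)
o=env.observe();print(o["position"],R.from_quat(o["eef_rot"]).as_matrix(),o["finger_gap"])
ps={n:vision.camera(n) for n in("top","side")}
for n,p in ps.items():
    save(p,n+"0.png",s=1.25)
    for l in("case","rail_left","rail_right","lane","mouth"):
        for r in nets.mark_of(p,l)[:3]: print(n,l,round(r["conf"],2),r["location"],atz(p,[r["location"]],0)[0])
E
```

```text
[ 0.1966 -0.6452  0.1997] [[ 0.9566  0.2915 -0.0006]
 [ 0.2915 -0.9566  0.0016]
 [-0.0001 -0.0017 -1.    ]] 0.08554827403440998
top case 0.79 [367.7, 211.3] [ 0.5538 -0.1676  0.    ]
top case 0.59 [453.3, 234.1] [ 0.4893 -0.3838  0.    ]
top rail_left 0.61 [253.9, 226.1] [0.5246 0.1223 0.    ]
top rail_right 0.93 [251.1, 171.7] [0.664  0.1272 0.    ]
top lane 0.79 [211.8, 197.3] [0.6009 0.2287 0.    ]
side case 0.98 [372.3, 188.4] [ 0.547  -0.1717  0.    ]
side case 0.77 [423.6, 149.3] [ 0.4863 -0.3992  0.    ]
side rail_left 0.93 [315.1, 282.2] [0.5323 0.1438 0.    ]
side rail_right 0.65 [271.3, 247.4] [0.6616 0.1168 0.    ]
side lane 0.75 [260.3, 296.0] [0.6105 0.2273 0.    ]
```

View pics/top0.png

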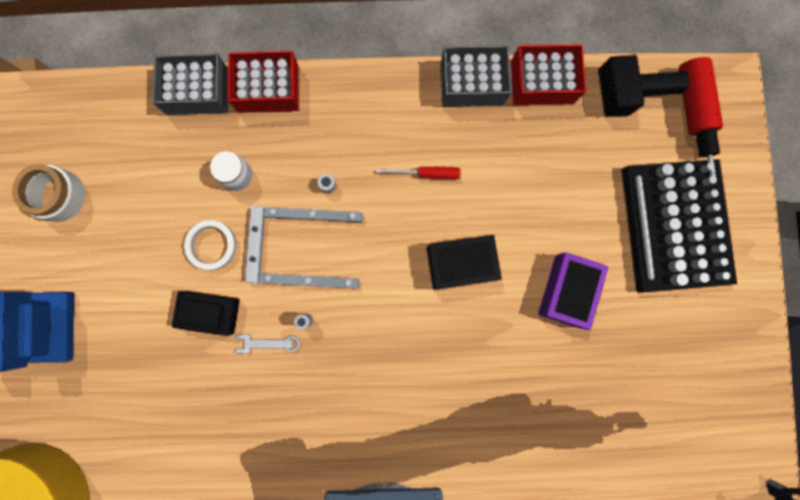

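View pics/side0.png

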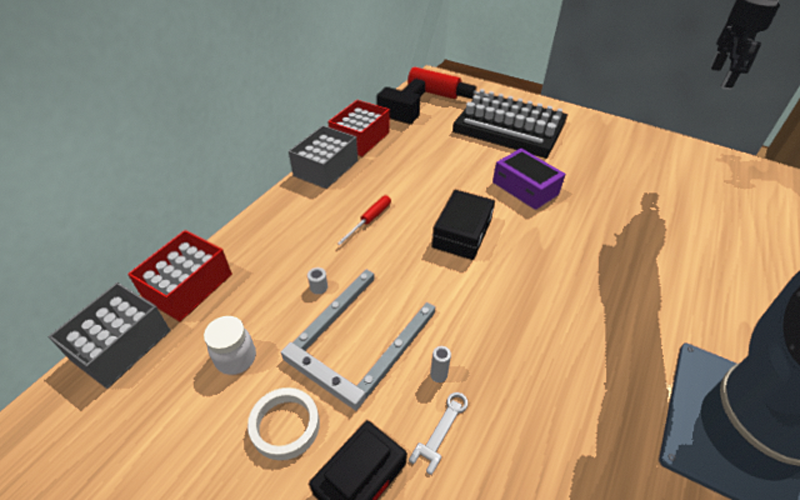

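The top view (shown at 1.25x) has two case candidates. The plain black box at (465,262) lies lengthwise in front of the lane mouth. The purple-rimmed box at (573,290) is the look-alike. The black box is the one to push; the battery at (206,312) sits behind the stop. The rails run from (262,215) to (362,217) and from (258,280) to (358,284), with the stop at (255,245).

```bash
cat >> h.py <<'E'
def topmask(p,label,near,zlo,zhi):
    best=min(nets.cut_out(p,label),key=lambda r:np.hypot(*(np.array(r["location"])-near)))
    P=cloud(p,best["mask"]); return P[(P[:,2]>zlo)&(P[:,2]<zhi)],best
def rect(P):
    (c,s,a)=cv2.minAreaRect((P[:,:2]*1000).astype(np.float32)); return c,s,a
E
python3 - <<'E'
from h import *
np.set_printoptions(precision=4,suppress=True)
P={n:vision.camera(n) for n in("top","side")}
save(P["top"],"crop.png",(280,150,500,280),3)
for n,near in(("top",(368,211)),("side",(372,188))):
    p=P[n]; Q,b=topmask(p,"case",near,0.05,0.07); print(n,"case",b["conf"],len(Q),rect(Q),Q.mean(0), np.median(Q[:,2]))
    Z=cloud(p,np.ones((400,640),bool))
    for nm,x0,x1 in(("L",.49,.57),("R",.63,.71)):
        s=Z[(Z[:,0]>x0)&(Z[:,0]<x1)&(Z[:,1]>0.0)&(Z[:,1]<.21)&(Z[:,2]>.012)&(Z[:,2]<.03)]
        print(n,nm,len(s),rect(s),s.mean(0),np.polyfit(s[:,1],s[:,0],1),s[:,1].min(),s[:,1].max())
    for l in("rail_left","rail_right"):
        r=nets.cut_out(p,l)
        for q in r[:2]:
            C=cloud(p,q["mask"]);C=C[(C[:,2]>.012)&(C[:,2]<.03)];print(n,l,q["conf"],len(C),rect(C) if len(C) else "",C.mean(0),np.polyfit(C[:,1],C[:,0],1))
    S=Z[(Z[:,0]>.53)&(Z[:,0]<.66)&(Z[:,1]>0.18)&(Z[:,1]<.27)&(Z[:,2]>.018)&(Z[:,2]<.035)];print("stop",len(S),rect(S))
E
```

```text
top case 0.58 1987 ((554.224365234375, -167.64077758789062), (90.9005355834961, 130.8189697265625), 6.935290813446045) [ 0.555  -0.1664  0.0611] 0.06115045822031706
top L 537 ((528.2957153320312, 124.68313598632812), (170.76756286621094, 20.35393524169922), 84.04115295410156) [0.5281 0.1245 0.0212] [0.1015 0.5155] 0.03974010459187648 0.20917599132185002
top R 609 ((680.73681640625, 117.90516662597656), (181.55885314941406, 60.52370834350586), 85.34037780761719) [0.6615 0.1188 0.0208] [0.075  0.6526] 0.028997859536800376 0.20987455685920453
top rail_left 0.74 619 ((529.6112060546875, 138.00936889648438), (197.5223388671875, 20.854522705078125), 84.35527801513672) [0.5293 0.1377 0.0213] [0.0987 0.5157]
top rail_right 0.66 645 ((661.6411743164062, 127.46267700195312), (197.5081787109375, 20.905759811401367), 85.34037780761719) [0.6611 0.127  0.0208] [0.084  0.6504]
stop 722 ((594.9478149414062, 221.99542236328125), (82.88784790039062, 130.02862548828125), 89.70841979980469)
side case 0.78 1322 ((554.761962890625, -169.65127563476562), (89.98986053466797, 130.3651123046875), 6.5194306373
[... 173 characters left out ...]
76 0.1287 0.0204] [0.0799 0.5173] 0.03593616624751342 0.2096481092665694
side R 751 ((681.2642822265625, 115.89781951904297), (185.05824279785156, 59.03226852416992), 85.31043243408203) [0.662  0.1223 0.0203] [0.0667 0.6538] 0.024844465313289738 0.20961425573746031
side rail_left 0.97 924 ((529.728515625, 136.29861450195312), (200.97537231445312, 21.572175979614258), 85.24114227294922) [0.5287 0.1433 0.0204] [0.0783 0.5174]
side rail_right 0.76 790 ((662.5808715820312, 124.71832275390625), (199.6055908203125, 21.44031524658203), 85.90275573730469) [0.6612 0.13   0.0203] [0.078  0.6511]
stop 1047 ((594.99267578125, 220.9654998779297), (81.58199310302734, 129.9670867919922), 89.89356231689453)
```

View pics/crop.png

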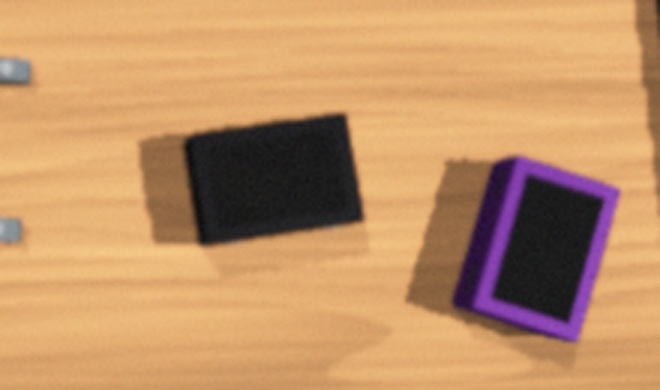

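The crop confirms it: the plain black box (centre about crop (270,180)) is the case, and the purple-rimmed one is the look-alike. My measurements:
- **Lane:** mouth at about (0.588, 0.032), heading 4.7° clockwise of +y.
- **Case:** 17 mm left of the centre line and 11.4° askew counter-clockwise.

Plan: push the left side with the open fingers to square and centre it, then push from the rear with two fingers.

```bash
cat >> h.py <<'E'
M=np.array([.5877,.0319]);th=np.radians(90-4.67);U=np.array([np.cos(th),np.sin(th)]);V=np.array([-U[1],U[0]])
def lane(s,t): return M+s*U+t*V          # s from mouth along, t left
def tolane(xy): d=np.array(xy)-M; return d@U,d@V
def go(s,t,z,ang):                        # ang: tool y direction rel. to lane U, deg
    o=env.observe();Rm=R.from_quat(o["eef_rot"]).as_matrix()
    d=np.r_[lane(s,t),z]-o["position"]
    cur=np.degrees(np.arctan2(Rm[1,1],Rm[0,1]))
    dy=-(((np.degrees(th)+ang)-cur+180)%360-180)
    print("shift",np.round(Rm.T@d/.4,3),"yaw",round(dy/30,3),"dist",round(np.linalg.norm(d),3),"lane now",np.round(tolane(o["position"][:2]),4),o["position"][2])
def casepose():
    out=[]
    for n in("top","side"):
        p=vision.camera(n); 
        for r in nets.cut_out(p,"case"):
            P=cloud(p,r["mask"]);P=P[(P[:,2]>.054)&(P[:,2]<.067)]
            if len(P)<300: continue
            c,s,a=rect(P); 
            if s[0]>s[1]: a-=90
            s_,t_=tolane(np.array(c)/1000)
            if abs(t_)>.06: continue
            a=(a+4.67+45)%90-45
            print(n,"s %.4f t %.4f ang %.2f"%(s_,t_,a),np.round(sorted(s)),len(P))
E
python3 -c "
from h import *
go(-.2025,.095,.2,180);go(-.2025,.095,.025,180)"
```

```text
shift [ 1.021e+00 -9.520e-01  1.000e-03] yaw 0.721 dist 0.559 lane now [-0.7072  0.3345] 0.2006063634929922
shift [ 1.021 -0.952  0.439] yaw 0.721 dist 0.586 lane now [-0.7072  0.3345] 0.2006063634929922
```

Emit:
carry_out --pt "0.1 -0.09 0 0.2 1" --pt "0.2 -0.18 0 0.4 1" --pt "0.29 -0.27 0 0.6 1" --pt "0.38 -0.36 0 0.72 1" --pt "0.46 -0.43 0 0.72 1"

```text
time: 1.5
position: [0.3222, -0.4273, 0.2008]
eef_rot: [0.999, -0.042, 0.0, 0.0]
ft_force: [0.7, -0.4, 0.7]
finger_gap: 0.0852
finger_force: 0.0
```

```bash
python3 -c "
from h import *
go(-.2025,.095,.2,180)"
```

```text
shift [ 0.329 -0.693  0.002] yaw -0.004 dist 0.307 lane now [-0.4793  0.2273] 0.20079907441376146
```

Emit:
carry_out --pt "0.05 -0.11 0 0 1" --pt "0.1 -0.22 0 0 1" --pt "0.15 -0.33 0 0 1" --pt "0.2 -0.44 0 0 1" --pt "0.25 -0.55 0 0 1"

```text
time: 2.0
position: [0.44, -0.2163, 0.201]
eef_rot: [0.999, -0.041, 0.0, 0.0]
ft_force: [0.9, -1.7, -0.2]
finger_gap: 0.0854
finger_force: 0.0
```

```bash
python3 -c "
from h import *
go(-.2025,.095,.025,180);casepose()"
```

```text
shift [ 0.08  -0.142  0.44 ] yaw 0.0 dist 0.188 lane now [-0.2594  0.127 ] 0.20098277514214924
top s -0.4248 t 0.0451 ang -15.61 [89. 99.] 966
top s -0.2014 t 0.0163 ang 12.28 [ 89. 131.] 1981
side s -0.2044 t 0.0168 ang 11.09 [ 89. 131.] 1250
```

Emit:
carry_out --pt "0.08 -0.14 0.0 0 1" --pt "0.08 -0.14 0.12 0 1" --pt "0.08 -0.14 0.24 0 1" --pt "0.08 -0.14 0.36 0 1" --pt "0.08 -0.14 0.44 0 1"

```text
time: 2.7
position: [0.4738, -0.1664, 0.0221]
eef_rot: [0.999, -0.042, -0.001, 0.0]
ft_force: [0.4, 0.0, 0.0]
finger_gap: 0.0856
finger_force: 0.0
```

```bash
python3 -c "
from h import *
go(-.2025,.056,.025,180);p=vision.camera('side');save(p,'s1.png',(280,90,520,290),3);casepose()"
```

```text
shift [ 0.103 -0.011 -0.008] yaw -0.004 dist 0.042 lane now [-0.2069  0.0974] 0.022075449036258507
top s -0.2015 t 0.0165 ang 11.67 [ 90. 130.] 1665
top s -0.4215 t 0.0593 ang -14.59 [ 91. 131.] 1603
side s -0.2039 t 0.0162 ang 11.47 [ 89. 129.] 1209
```

View pics/s1.png

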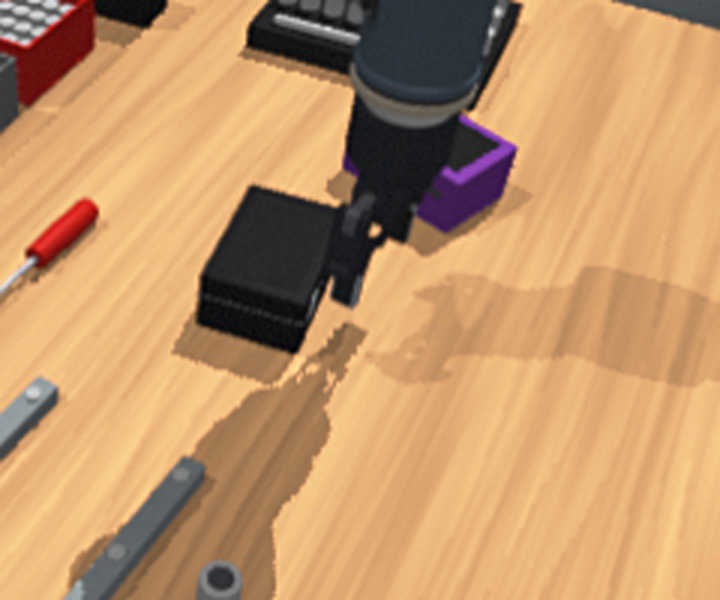

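The fingers are down beside the case's left face, at crop (345,290), clear of everything. Now I'll push it slowly sideways.

Emit:
carry_out --pt "0.01 0 0 0 1" --pt "0.02 0 0 0 1" --pt "0.03 0 0 0 1" --pt "0.04 0 0 0 1" --pt "0.05 0 0 0 1"

```text
time: 3.45
position: [0.4961, -0.1664, 0.0249]
eef_rot: [0.999, -0.04, 0.0, 0.0]
ft_force: [0.1, -0.1, -1.1]
finger_gap: 0.0852
finger_force: 0.0
```

Emit:
carry_out --pt "0.01 0 0 0 1" --pt "0.02 0 0 0 1" --pt "0.03 0 0 0 1" --pt "0.035 0 0 0 1" --pt "0.035 0 0 0 1"

```text
time: 3.95
position: [0.5098, -0.1676, 0.0245]
eef_rot: [0.999, -0.041, 0.0, -0.0]
ft_force: [0.6, -0.3, -0.1]
finger_gap: 0.0853
finger_force: 0.0
```

```bash
python3 -c "
from h import *
go(-.2025,.056,.025,180);casepose()"
```

```text
shift [ 0.014 -0.007 -0.001] yaw 0.001 dist 0.006 lane now [-0.2051  0.0614] 0.024522739338805916
top s -0.1800 t 0.0078 ang 11.87 [64. 92.] 802
top s -0.4210 t 0.0595 ang -15.79 [ 89. 130.] 1371
side s -0.2036 t 0.0161 ang 10.71 [ 91. 129.] 854
```

```bash
python3 -c "
from h import *
p=vision.camera('side');q=vision.camera('top')
a=cv2.resize(p['color'][90:290,300:500],None,fx=2,fy=2,interpolation=2);b=cv2.resize(q['color'][130:290,300:460],None,fx=2.5,fy=2.5,interpolation=2)
cv2.imwrite('pics/s2.png',np.hstack([a,b])[...,::-1])
P=cloud(q,np.ones((400,640),bool));l=np.c_[(P[:,:2]-M)@U,(P[:,:2]-M)@V,P[:,2]]
m=(abs(l[:,0]+.205)<.08)&(abs(l[:,1]-.06)<.05)&(l[:,2]<.055)&(l[:,2]>.01);print(len(l[m]),l[m][::40].round(3)[:25])"
```

```text
27 [[-0.134  0.011  0.049]]
```

View pics/s2.png

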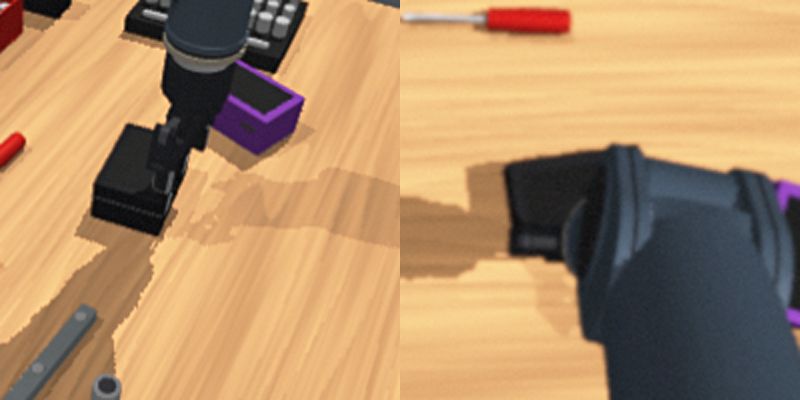

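```bash
python3 -c "
from h import *
p=vision.camera('side');o=env.observe();Rm=R.from_quat(o['eef_rot']).as_matrix();t=o['position']
print(t,o['ft_force'],o['joint_efforts'])
im=p['color'].copy();im=cv2.resize(im[120:240,340:460],None,fx=5,fy=5,interpolation=2)
for k,(v,c) in enumerate([((0,0,0),(255,0,0)),((0,-.0425,0),(0,255,0)),((0,-.057,0),(0,255,255)),((.011,-.0425,0),(255,255,0)),((0,.0425,0),(255,0,255))]):
    X=t+Rm@np.array(v);uv=cv2.projectPoints(X.reshape(1,3),np.array(p['rvec']),np.array(p['tvec']),p['camera_matrix'],np.array(p['distortion']))[0].ravel()
    cv2.circle(im,(int((uv[0]-340)*5),int((uv[1]-120)*5)),5,c,-1);print(uv)
cv2.imwrite('pics/s3.png',np.clip(im*1.6,0,255).astype('uint8')[...,::-1])
casepose()"
```

```text
[ 0.50936399 -0.16754766  0.02463655] [0.09446891 0.09137701 1.16939507] [-5.88636263e-03 -6.61541533e+01  1.85306668e+00 -1.63724220e+01
  8.85832269e-03  3.92064438e-03  1.56188853e-04]
[386.42435139 187.69746636]
[378.29833857 197.55322699]
[375.42109764 201.04099425]
[374.34386331 195.69061041]
[394.11838082 178.35814896]
top s -0.4228 t 0.0600 ang -13.68 [ 90. 132.] 1404
top s -0.1810 t 0.0090 ang 11.66 [67. 94.] 827
side s -0.2025 t 0.0162 ang 10.75 [ 91. 130.] 855
```

View pics/s3.png

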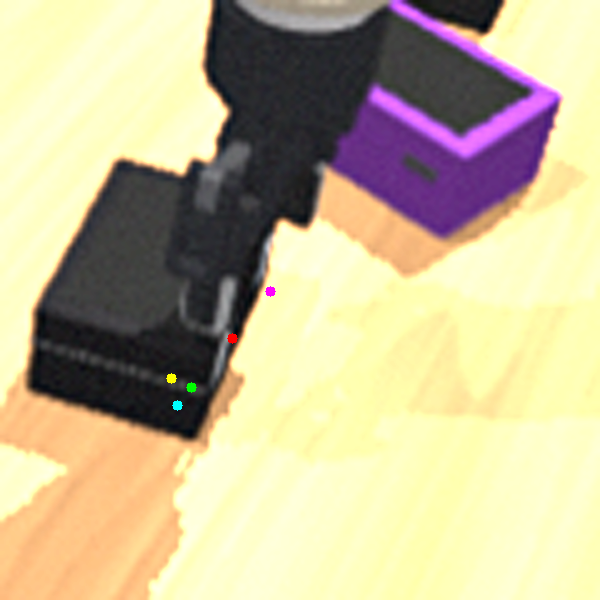

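```bash
python3 -c "
from h import *
np.set_printoptions(precision=3,suppress=True)
p=vision.camera('side')
for (a,b) in [(205,325),(205,300),(200,270),(200,240),(215,160),(250,200),(260,260),(300,200),(218,360),(230,300),(150,250)]:
    u,v=340+a//5,120+b//5; m=np.zeros((400,640),bool);m[v,u]=1; print((a,b),p['z_map'][v,u],cloud(p,m))
print(env.observe()['joints'],env.observe()['finger_gap'])"
```

```text
(205, 325) 0.8579589 [[ 0.508 -0.114  0.079]]
(205, 300) 0.8439153 [[ 0.509 -0.111  0.096]]
(200, 270) 0.8149537 [[ 0.51  -0.097  0.125]]
(200, 240) 0.8053206 [[ 0.512 -0.098  0.14 ]]
(215, 160) 0.7940432 [[ 0.517 -0.114  0.172]]
(250, 200) 0.94889766 [[ 0.531 -0.23   0.061]]
(260, 260) 0.94442964 [[ 0.515 -0.21   0.043]]
(300, 200) 0.9090687 [[ 0.501 -0.211  0.087]]
(218, 360) 0.89355075 [[ 0.505 -0.131  0.043]]
(230, 300) 0.8557316 [[ 0.502 -0.125  0.088]]
(150, 250) 0.921553 [[ 0.559 -0.168  0.06 ]]
[ 0.232  0.6   -0.002  1.997  0.003  0.544 -1.424] 0.08501761193362532
```

The depth readings put the visible fingertip near z = 0.075, but the reported TCP implies about 0.03. The fingers look to be passing over the case. I'll back off and measure the real tip height against the bare wood.

Emit:
carry_out --pt "-0.04 0 0 0 1" --pt "-0.08 0 0 0 1" --pt "-0.12 0 0 0 1" --pt "-0.15 0 0 0 1" --pt "-0.15 0 0 0 1"

```text
time: 5.05
position: [0.448, -0.1627, 0.0247]
eef_rot: [0.999, -0.041, -0.001, -0.0]
ft_force: [1.5, 0.6, -0.4]
finger_gap: 0.0852
finger_force: 0.0
```

```bash
python3 -c "
from h import *
np.set_printoptions(precision=3,suppress=True)
p=vision.camera('side');o=env.observe();t=o['position'];print(t)
P=cloud(p,np.ones((400,640),bool));Rm=R.from_quat(o['eef_rot']).as_matrix();L=(P-t)@Rm
m=(abs(L[:,0])<.03)&(abs(L[:,1])<.075)&(P[:,2]>.012)&(P[:,2]<.25);Q=P[m];l=L[m]
print(len(Q));i=np.argsort(Q[:,2]);print(np.c_[Q,l][i][:150:6])
im=cv2.resize(p['color'][100:220,350:470],None,fx=5,fy=5,interpolation=2)
X=np.array([t,t+[0,.05,0]]);uv=cv2.projectPoints(X,np.array(p['rvec']),np.array(p['tvec']),p['camera_matrix'],np.array(p['distortion']))[0].reshape(-1,2)
for a in uv: cv2.circle(im,tuple(((a-[350,100])*5).astype(int).tolist()),4,(255,0,0),-1)
cv2.imwrite('pics/s4.png',im[...,::-1])
casepose()"
```

```text
[ 0.45  -0.163  0.025]
1491
[[ 0.445 -0.208  0.069 -0.001  0.046 -0.045]
 [ 0.454 -0.117  0.071  0.001 -0.046 -0.046]
 [ 0.438 -0.206  0.074 -0.008  0.044 -0.049]
 [ 0.461 -0.115  0.076  0.008 -0.049 -0.051]
 [ 0.444 -0.206  0.078 -0.002  0.044 -0.053]
 [ 0.441 -0.206  0.079 -0.005  0.044 -0.055]
 [ 0.445 -0.115  0.08  -0.008 -0.047 -0.055]
 [ 0.456 -0.111  0.082  0.002 -0.052 -0.057]
 [ 0.454 -0.111  0.083 -0.    -0.052 -0.058]
 [ 0.443 -0.206  0.085 -0.003  0.044 -0.06 ]
 [ 0.438 -0.207  0.086 -0.008  0.045 -0.062]
 [ 0.459 -0.109  0.088  0.005 -0.054 -0.063]
 [ 0.448 -0.107  0.089 -0.006 -0.056 -0.064]
 [ 0.46  -0.111  0.089  0.006 -0.053 -0.065]
 [ 0.462 -0.115  0.091  0.008 -0.048 -0.066]
 [ 0.441 -0.206  0.092 -0.005  0.043 -0.067]
 [ 0.44  -0.121  0.094 -0.012 -0.041 -0.069]
 [ 0.448 -0.108  0.094 -0.006 -0.054 -0.07 ]
 [ 0.438 -0.207  0.095 -0.008  0.046 -0.071]
 [ 0.453 -0.108  0.098 -0.001 -0.055 -0.073]
 [ 0.441 -0.115  0.098 -0.012 -0.047 -0.073]
 [ 0.436 -0.206  0.101 -0.01   0.044 -0.076]
 [ 0.441 -0.116  0.104 -0.013 -0.046 -0.079]
 [ 0.434 -0.21   0.108 -0.012  0.048 -0.083]
 [ 0.432 -0.207  0.113 -0.014  0.046 -0.089]]
top s -0.2012 t 0.0163 ang 12.31 [ 89. 130.] 1943
top s -0.4218 t 0.0594 ang -14.63 [ 90. 131.] 1834
side s -0.2041 t 0.0158 ang 11.21 [ 90. 130.] 1296
```

View pics/s4.png

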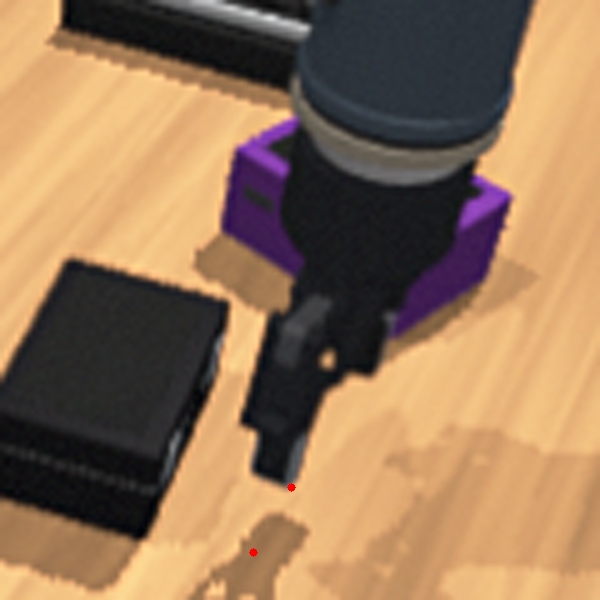

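The picture shows the fingertips at (275,475), floating clear above the bench and their shadow. The real tip height is about 0.068 m, roughly 40 mm higher than reported; x and y agree. I'll lower by camera measurement instead.

Emit:
carry_out --pt "0 0 0.02 0 1" --pt "0 0 0.04 0 1" --pt "0 0 0.06 0 1" --pt "0 0 0.06 0 1"

```text
time: 5.7
position: [0.4489, -0.1624, -0.0008]
eef_rot: [0.999, -0.041, -0.001, -0.0]
ft_force: [-0.3, 0.2, 0.6]
finger_gap: 0.0852
finger_force: 0.0
```

```bash
cat >> h.py <<'E'
def tips(zlo=.012):
    p=vision.camera('side');o=env.observe();t=o['position'];Rm=R.from_quat(o['eef_rot']).as_matrix()
    P=cloud(p,np.ones((400,640),bool));L=(P-t)@Rm
    m=(abs(L[:,0])<.016)&(abs(L[:,1])<.065)&(P[:,2]>zlo)&(P[:,2]<.25)
    print("tcp",t,"tool offs of lowest pts:");i=np.argsort(P[m][:,2])[:40:5];print(np.c_[P[m],L[m]][i].round(3))
E
python3 -c "
from h import *
tips();print(env.observe()['ft_force'])"
```

```text
tcp [ 4.49108735e-01 -1.62487287e-01 -2.58849312e-04] tool offs of lowest pts:
[[ 0.454 -0.117  0.044  0.001 -0.046 -0.044]
 [ 0.459 -0.117  0.045  0.006 -0.047 -0.046]
 [ 0.436 -0.204  0.047 -0.01   0.042 -0.047]
 [ 0.435 -0.206  0.049 -0.011  0.045 -0.049]
 [ 0.443 -0.117  0.051 -0.01  -0.045 -0.051]
 [ 0.461 -0.111  0.053  0.007 -0.052 -0.053]
 [ 0.444 -0.207  0.054 -0.002  0.045 -0.054]
 [ 0.464 -0.118  0.055  0.011 -0.046 -0.055]]
[ 0.28932033 -0.17360752  0.41515666]
```

Tip height tracks at reported z + 44 mm. I'll lower another 16 mm to put the tips at about 28 mm, then push.

Emit:
carry_out --pt "0 0 0.02 0 1" --pt "0 0 0.04 0 1" --pt "0.03 0 0.04 0 1" --pt "0.05 0 0.04 0 1" --pt "0.06 0 0.04 0 1"

```text
time: 6.25
position: [0.4755, -0.1647, -0.0152]
eef_rot: [0.999, -0.04, 0.001, 0.0]
ft_force: [0.3, 0.1, -0.2]
finger_gap: 0.085
finger_force: 0.0
```

```bash
python3 -c "
from h import *
print(env.observe()['ft_force']);go(-.2025,.056,-.016,180)"
```

```text
[ 0.32147925  0.09563299 -0.21565634]
shift [ 0.1   -0.006  0.002] yaw 0.001 dist 0.04 lane now [-0.2051  0.0958] -0.01524242820092691
```

Emit:
carry_out --pt "0.01 0 0 0 1" --pt "0.02 0 0 0 1" --pt "0.03 0 0 0 1" --pt "0.04 0 0 0 1" --pt "0.05 0 0 0 1"

```text
time: 6.75
position: [0.4929, -0.166, -0.0155]
eef_rot: [0.999, -0.04, -0.001, -0.0]
ft_force: [-2.7, 0.9, 0.8]
finger_gap: 0.0853
finger_force: 1.1
```

Emit:
carry_out --pt "0.01 0 0 0 1" --pt "0.02 0 0 0 1" --pt "0.03 0 0 0 1" --pt "0.04 0 0 0 1" --pt "0.04 0 0 0 1"

```text
time: 7.25
position: [0.5106, -0.1677, -0.0154]
eef_rot: [0.999, -0.041, 0.001, 0.0]
ft_force: [0.1, -0.1, 0.8]
finger_gap: 0.0852
finger_force: 0.0
```

```bash
python3 -c "
from h import *
go(-.2025,.056,-.016,180);casepose()"
```

```text
shift [ 0.012 -0.007  0.002] yaw 0.001 dist 0.005 lane now [-0.2052  0.0606] -0.015352552262600114
top s -0.4211 t 0.0591 ang -14.43 [ 88. 132.] 1718
top s -0.2067 t 0.0016 ang 3.03 [ 85. 129.] 1007
side s -0.2097 t 0.0015 ang 3.32 [ 88. 130.] 901
```

Emit:
carry_out --pt "0.006 0 0 0 1" --pt "0.012 0 0 0 1" --pt "0.016 0 0 0 1" --pt "0.016 0 0 0 1"

```text
time: 7.85
position: [0.5161, -0.1679, -0.0155]
eef_rot: [0.999, -0.04, 0.0, -0.0]
ft_force: [-1.9, 1.3, 0.3]
finger_gap: 0.0853
finger_force: 0.6
```

```bash
python3 -c "
from h import *
go(-.2025,.056,-.016,180);casepose()"
```

```text
shift [-0.002 -0.006  0.001] yaw 0.001 dist 0.003 lane now [-0.2049  0.0551] -0.015471568539247312
top s -0.4216 t 0.0590 ang -15.26 [ 90. 131.] 1708
side s -0.2116 t -0.0053 ang 4.44 [ 88. 134.] 859
```

Emit:
carry_out --pt "-0.05 0 0 0 1" --pt "-0.12 0 0 0 1" --pt "-0.15 0 -0.05 0 1" --pt "-0.15 0 -0.15 0 1" --pt "-0.15 0 -0.25 0 1"

```text
time: 8.55
position: [0.4554, -0.1634, 0.0856]
eef_rot: [0.999, -0.041, -0.0, -0.0]
ft_force: [0.6, -0.0, -0.0]
finger_gap: 0.0851
finger_force: 0.0
```

```bash
python3 -c "
from h import *
casepose();casepose();go(-.33,0,.09,90);go(-.33,0,.09,-90)"
```

```text
top s -0.2077 t -0.0008 ang 2.39 [ 90. 130.] 1926
top s -0.4216 t 0.0561 ang -15.82 [ 90. 124.] 1300
side s -0.2115 t -0.0004 ang 0.64 [ 88. 130.] 1239
top s -0.4217 t 0.0580 ang -14.90 [ 91. 128.] 1346
top s -0.2080 t -0.0006 ang 1.67 [ 90. 130.] 1937
side s -0.2111 t -0.0007 ang 1.00 [ 90. 129.] 1226
shift [ 0.29   0.312 -0.017] yaw 3.001 dist 0.171 lane now [-0.2051  0.1159] 0.08363307105605633
shift [ 0.29   0.312 -0.017] yaw -2.999 dist 0.171 lane now [-0.2051  0.1159] 0.08363307105605633
```

Squared to about 1° and within 1 mm of the centre line. Next I go round behind the case.

Emit:
carry_out --pt "0 0.1 0 -0.25 1" --pt "0.05 0.2 0 -0.5 0.6" --pt "0.15 0.3 0 -0.75 0.6" --pt "0.25 0.31 0 -1 0.6" --pt "0.29 0.31 0 -1 0.6"

```text
time: 9.45
position: [0.5643, -0.2987, 0.083]
eef_rot: [0.975, 0.22, 0.001, -0.0]
ft_force: [-0.1, 1.1, -0.3]
finger_gap: 0.0511
finger_force: 0.0
```

Emit:
carry_out --pt "0 0 0 -0.28 0.6" --pt "0 0 0 -0.56 0.6" --pt "0 0 0 -0.84 0.6" --pt "0 0 0 -1 0.6" --pt "0 0 0 -1 0.6"

```text
time: 9.95
position: [0.561, -0.2961, 0.0831]
eef_rot: [0.885, 0.465, -0.0, -0.001]
ft_force: [0.3, 0.7, 0.1]
finger_gap: 0.051
finger_force: 0.0
```

Emit:
carry_out --pt "0 0 0 -0.28 0.6" --pt "0 0 0 -0.56 0.6" --pt "0 0 0 -0.84 0.6" --pt "0 0 0 -1 0.6" --pt "0 0 0 -1 0.6"

```text
time: 10.45
position: [0.5612, -0.2961, 0.0837]
eef_rot: [0.736, 0.677, -0.0, -0.001]
ft_force: [-0.5, -0.4, -0.9]
finger_gap: 0.0516
finger_force: 0.0
```

```bash
python3 -c "
from h import *
print(env.observe()['joints'],env.observe()['finger_gap']);tips(.07);casepose();go(-.32,0,-.01,90)"
```

```text
[ 0.68488312  0.65915535 -0.44998489  1.67590947  0.34939647  0.8887078
  0.01128339] 0.05155994481900159
tcp [ 0.56126402 -0.29609322  0.08381148] tool offs of lowest pts:
[[ 0.587 -0.303  0.117 -0.004  0.027 -0.033]
 [ 0.588 -0.29   0.121  0.009  0.026 -0.037]
 [ 0.593 -0.289  0.123  0.01   0.031 -0.039]
 [ 0.528 -0.289  0.125  0.004 -0.034 -0.041]
 [ 0.59  -0.292  0.126  0.007  0.028 -0.042]
 [ 0.587 -0.292  0.127  0.007  0.025 -0.043]
 [ 0.599 -0.293  0.128  0.006  0.037 -0.044]
 [ 0.526 -0.288  0.129  0.005 -0.036 -0.045]]
top s -0.2082 t -0.0006 ang 1.46 [ 90. 130.] 1965
side s -0.2112 t -0.0008 ang 0.20 [ 90. 131.] 1246
shift [ 0.022 -0.002  0.236] yaw 5.996 dist 0.095 lane now [-0.329  -0.0007] 0.08442959538150838
```

Emit:
carry_out --pt "0.02 0 0.05 0 0.6" --pt "0.02 0 0.12 0 0.6" --pt "0.02 0 0.18 0 0.6" --pt "0.02 0 0.215 0 0.6" --pt "0.02 0 0.215 0 0.6"

```text
time: 11.2
position: [0.5611, -0.2877, -0.0032]
eef_rot: [0.735, 0.678, -0.001, -0.001]
ft_force: [-0.2, -0.4, 0.1]
finger_gap: 0.0513
finger_force: 0.0
```

```bash
python3 -c "
from h import *
tips(.02);go(-.2856,0,-.002,90);casepose()"
```

```text
tcp [ 0.56201139 -0.28801016 -0.00180497] tool offs of lowest pts:
[[ 0.53  -0.286  0.032 -0.001 -0.032 -0.034]
 [ 0.587 -0.288  0.034  0.002  0.025 -0.036]
 [ 0.533 -0.278  0.036  0.008 -0.03  -0.038]
 [ 0.587 -0.292  0.039 -0.002  0.025 -0.04 ]
 [ 0.536 -0.275  0.04   0.01  -0.028 -0.042]
 [ 0.526 -0.279  0.041  0.006 -0.037 -0.043]
 [ 0.588 -0.281  0.042  0.009  0.025 -0.044]
 [ 0.587 -0.285  0.043  0.005  0.025 -0.045]]
shift [ 0.088 -0.001  0.001] yaw 6.0 dist 0.035 lane now [-0.3209 -0.0004] -0.0018049651802667654
top s -0.2078 t -0.0008 ang 2.14 [ 90. 130.] 1961
```

Emit:
carry_out --pt "0.03 0 0 0 0.6" --pt "0.06 0 0 0 0.6" --pt "0.08 0 0 0 0.6" --pt "0.1 0 0 0 0.6" --pt "0.12 0 0 0 0.6"

```text
time: 11.95
position: [0.5664, -0.2406, -0.001]
eef_rot: [0.735, 0.678, -0.0, 0.001]
ft_force: [-0.1, -3.7, 2.4]
finger_gap: 0.0511
finger_force: 2.0
```

Emit:
carry_out --pt "0.02 0 0 0 0.6" --pt "0.04 0 0 0 0.6" --pt "0.06 0 0 0 0.6" --pt "0.08 0 0 0 0.6" --pt "0.1 0 0 0 0.6"

```text
time: 12.45
position: [0.5694, -0.1999, -0.0014]
eef_rot: [0.735, 0.678, -0.0, -0.0]
ft_force: [-0.9, -3.3, 3.2]
finger_gap: 0.0513
finger_force: 2.0
```

Emit:
carry_out --pt "0.02 0 0 0 0.6" --pt "0.04 0 0 0 0.6" --pt "0.06 0 0 0 0.6" --pt "0.08 0 0 0 0.6" --pt "0.1 0 0 0 0.6"

```text
time: 12.95
position: [0.5726, -0.16, -0.0014]
eef_rot: [0.735, 0.678, -0.0, -0.0]
ft_force: [0.3, -3.7, 2.0]
finger_gap: 0.0512
finger_force: 2.0
```

```bash
python3 -c "
from h import *
print(env.observe()['ft_force']);go(-.075,0,-.002,90);casepose();casepose()"
```

```text
[ 0.27993725 -3.66054129  2.03733194]
shift [ 0.294 -0.001  0.001] yaw -5.999 dist 0.117 lane now [-0.1925 -0.0006] -0.0014147382038205009
top s -0.4472 t 0.0144 ang 41.28 [ 54. 103.] 566
top s -0.1134 t -0.0010 ang 0.42 [ 90. 128.] 1826
side s -0.1152 t -0.0018 ang -0.67 [ 89. 131.] 1508
top s -0.4465 t 0.0144 ang 42.20 [ 55. 104.] 570
top s -0.1113 t -0.0011 ang 0.22 [ 90. 128.] 1891
side s -0.1168 t -0.0021 ang -0.15 [ 90. 134.] 1519
```

Emit:
carry_out --pt "0.02 0 0 0 0.6" --pt "0.04 0 0 0 0.6" --pt "0.06 0 0 0 0.6" --pt "0.08 0 0 0 0.6" --pt "0.1 0 0 0 0.6"

```text
time: 13.85
position: [0.5759, -0.1198, -0.0014]
eef_rot: [0.735, 0.678, -0.0, -0.0]
ft_force: [-0.3, -1.7, -1.8]
finger_gap: 0.0514
finger_force: 1.0
```

```bash
python3 -c "
from h import *
for n in('top','side'):
    p=vision.camera(n);c=[]
    for l in('rail_left','rail_right'):
        C=cloud(p,nets.cut_out(p,l)[0]['mask']);C=C[(C[:,2]>.012)&(C[:,2]<.03)];d=np.c_[(C[:,:2]-M)@U,(C[:,:2]-M)@V]
        print(n,l,len(d),d.min(0).round(4),d.max(0).round(4),np.percentile(d[:,1],[2,98]).round(4),np.polyfit(d[:,0],d[:,1],1).round(4))
casepose()"
```

```text
Traceback (most recent call last):
IndexError: list index out of range
```

```bash
python3 -c "
from h import *
for n in('top','side'):
    p=vision.camera(n);C=cloud(p,np.ones((400,640),bool));d=np.c_[(C[:,:2]-M)@U,(C[:,:2]-M)@V]
    for g in(1,-1):
        m=(C[:,2]>.015)&(C[:,2]<.024)&(d[:,0]>.005)&(d[:,0]<.19)&(d[:,1]*g>.045)&(d[:,1]*g<.09);e=d[m]
        print(n,g,len(e),np.percentile(e,[1,99],axis=0).round(4).tolist(),np.polyfit(e[:,0],e[:,1],1).round(4))
casepose();go(-.075,0,-.002,90)"
```

```text
top 1 534 [[0.0074, 0.0559], [0.1884, 0.0773]] [-0.0178  0.0684]
top -1 542 [[0.0072, -0.0758], [0.1882, -0.0557]] [-0.0039 -0.0651]
side 1 780 [[0.0072, 0.0566], [0.1879, 0.0767]] [0.0003 0.0674]
side -1 664 [[0.0069, -0.0765], [0.1888, -0.057]] [ 0.0005 -0.0658]
top s -0.4241 t 0.0489 ang -14.55 [ 90. 108.] 1306
top s -0.0722 t -0.0012 ang 0.05 [ 90. 129.] 1781
side s -0.0756 t -0.0019 ang 0.13 [ 89. 133.] 1654
shift [ 0.196 -0.002  0.002] yaw 6.0 dist 0.078 lane now [-0.1534 -0.0007] -0.0013381659332649745
```

The case is straight and about 2 mm right of the lane centre, leaving roughly 10 mm clearance on the tighter side. I'll continue into the lane.

Emit:
carry_out --pt "0.02 0 0 0 0.6" --pt "0.04 0 0 0 0.6" --pt "0.06 0 0 0 0.6" --pt "0.08 0 0 0 0.6" --pt "0.1 0 0 0 0.6"

```text
time: 14.75
position: [0.5791, -0.08, -0.0015]
eef_rot: [0.735, 0.678, -0.0, -0.0]
ft_force: [-0.4, -2.3, -2.4]
finger_gap: 0.0511
finger_force: 1.0
```

Emit:
carry_out --pt "0.02 0 0 0 0.6" --pt "0.04 0 0 0 0.6" --pt "0.06 0 0 0 0.6" --pt "0.08 0 0 0 0.6" --pt "0.1 0 0 0 0.6"

```text
time: 15.25
position: [0.5824, -0.0404, -0.0014]
eef_rot: [0.735, 0.678, -0.0, -0.0]
ft_force: [-0.7, -2.1, -0.9]
finger_gap: 0.0515
finger_force: 1.0
```

```bash
python3 -c "
from h import *
casepose();go(.059,0,-.002,90);tips(.028)"
```

```text
top s -0.4217 t 0.0592 ang -15.15 [ 91. 131.] 2008
top s 0.0163 t -0.0013 ang 0.89 [ 91. 109.] 1314
side s 0.0043 t -0.0020 ang 0.14 [ 89. 131.] 1902
shift [ 0.329 -0.002  0.002] yaw -5.998 dist 0.131 lane now [-0.0725 -0.0009] -0.0012552739120903003
tcp [ 0.58257766 -0.04086466 -0.00125936] tool offs of lowest pts:
[[ 0.541 -0.023  0.033  0.015 -0.043 -0.034]
 [ 0.541 -0.026  0.04   0.011 -0.042 -0.041]
 [ 0.609 -0.045  0.046 -0.002  0.027 -0.047]
 [ 0.544 -0.045  0.048 -0.007 -0.038 -0.049]
 [ 0.608 -0.053  0.05  -0.01   0.027 -0.051]
 [ 0.548 -0.033  0.053  0.005 -0.035 -0.054]
 [ 0.619 -0.038  0.054  0.006  0.036 -0.055]
 [ 0.544 -0.044  0.055 -0.006 -0.038 -0.056]]
```

Emit:
carry_out --pt "0.02 0 0 0 0.6" --pt "0.04 0 0 0 0.6" --pt "0.06 0 0 0 0.6" --pt "0.08 0 0 0 0.6" --pt "0.1 0 0 0 0.6"

```text
time: 16.0
position: [0.5856, -0.0003, -0.0014]
eef_rot: [0.735, 0.678, -0.0, -0.0]
ft_force: [0.7, -2.7, -0.2]
finger_gap: 0.0512
finger_force: 1.2
```

Emit:
carry_out --pt "0.02 0 0 0 0.6" --pt "0.04 0 0 0 0.6" --pt "0.06 0 0 0 0.6" --pt "0.08 0 0 0 0.6" --pt "0.1 0 0 0 0.6"

```text
time: 16.5
position: [0.5889, 0.0394, -0.0014]
eef_rot: [0.735, 0.678, -0.0, -0.0]
ft_force: [0.6, -2.0, -0.5]
finger_gap: 0.0515
finger_force: 1.1
```

Emit:
carry_out --pt "0.02 0 0 0 0.6" --pt "0.04 0 0 0 0.6" --pt "0.06 0 0 0 0.6" --pt "0.08 0 0 0 0.6" --pt "0.09 0 0 0 0.6"

```text
time: 17.0
position: [0.5918, 0.0759, -0.0013]
eef_rot: [0.735, 0.678, 0.0, -0.0]
ft_force: [0.0, -3.0, 0.1]
finger_gap: 0.0509
finger_force: 1.4
```

```bash
python3 -c "
from h import *
casepose();go(.059,0,-.002,90);print(env.observe()['ft_force'])"
```

```text
top s -0.4218 t 0.0594 ang -15.21 [ 91. 131.] 1993
side s 0.1187 t -0.0022 ang -0.04 [ 90. 132.] 2445
shift [ 0.039 -0.002  0.002] yaw -5.999 dist 0.016 lane now [ 0.0433 -0.0008] -0.00126756254005167
[-0.993553   -1.24868601 -0.1579704 ]
```

Now small steps until the force rises at the stop.

Emit:
carry_out --pt "0.01 0 0 0 0.6" --pt "0.018 0 0 0 0.6" --pt "0.026 0 0 0 0.6" --pt "0.032 0 0 0 0.6"

```text
time: 17.6
position: [0.5929, 0.0873, -0.0014]
eef_rot: [0.735, 0.678, -0.0, 0.0]
ft_force: [-1.1, -4.0, 1.3]
finger_gap: 0.0514
finger_force: 1.6
```

Emit:
carry_out --pt "0.004 0 0 0 0.6" --pt "0.008 0 0 0 0.6"

```text
time: 17.8
position: [0.5931, 0.0904, -0.0014]
eef_rot: [0.735, 0.678, -0.0, 0.0]
ft_force: [-0.6, -2.8, 1.0]
finger_gap: 0.0512
finger_force: 1.7
```

Emit:
carry_out --pt "0.004 0 0 0 0.6" --pt "0.004 0 0 0 0.6"

```text
time: 18.0
position: [0.5931, 0.091, -0.0014]
eef_rot: [0.735, 0.678, -0.001, 0.0]
ft_force: [-1.2, -4.4, 3.7]
finger_gap: 0.0513
finger_force: 2.9
```

Emit:
carry_out --pt "0.004 0 0 0 0.6" --pt "0.004 0 0 0 0.6"

```text
time: 18.2
position: [0.5931, 0.091, -0.0014]
eef_rot: [0.736, 0.677, -0.001, 0.001]
ft_force: [-1.2, -10.1, 4.3]
finger_gap: 0.0509
finger_force: 5.0
```

```bash
python3 -c "
from h import *
casepose();go(.059,0,-.002,90);print(env.observe()['ft_force'])"
```

```text
top s -0.4219 t 0.0593 ang -15.84 [ 91. 131.] 2004
side s 0.1322 t -0.0021 ang -0.07 [ 91. 135.] 2577
shift [-0.001 -0.001  0.002] yaw 5.998 dist 0.001 lane now [ 0.0594 -0.0005] -0.001399127437462143
[-1.67619557 -9.42649815  3.93645411]
```

The TCP has stalled right at the predicted home position and the force has risen to 10 N, so the case is on the stop. I'll press slightly more to seat both corners, then back straight out and up.

Emit:
carry_out --pt "0.004 0 0 0 0.6" --pt "0.004 0 0 0 0.6"

```text
time: 18.6
position: [0.593, 0.0909, -0.0014]
eef_rot: [0.736, 0.677, -0.002, 0.001]
ft_force: [-0.7, -14.2, 5.9]
finger_gap: 0.0511
finger_force: 7.1
```

Emit:
carry_out --pt "-0.02 0 0 0 0.6" --pt "-0.06 0 0 0 0.6" --pt "-0.12 0 -0.05 0 0.6" --pt "-0.2 0 -0.15 0 0.6" --pt "-0.28 0 -0.25 0 0.6"

```text
time: 19.1
position: [0.5837, -0.0158, 0.0972]
eef_rot: [0.735, 0.678, -0.0, -0.001]
ft_force: [1.5, -1.2, 1.4]
finger_gap: 0.0512
finger_force: 0.0
```

Emit:
carry_out --pt "-0.1 0 -0.05 0 0.6" --pt "-0.2 0 -0.1 0 0.6" --pt "-0.3 0 -0.15 0 0.6" --pt "-0.4 0 -0.2 0 0.6" --pt "-0.4 0 -0.2 0 0.6"

```text
time: 19.6
position: [0.5714, -0.1824, 0.1789]
eef_rot: [0.738, 0.675, -0.0, 0.003]
ft_force: [-0.2, -0.0, -0.8]
finger_gap: 0.0511
finger_force: 0.0
```

```bash
python3 -c "
from h import *
casepose();p=vision.camera('side');q=vision.camera('top')
a=cv2.resize(p['color'][200:360,200:360],(400,400),interpolation=2);b=cv2.resize(q['color'][130:290,170:330],(400,400),interpolation=2)
cv2.imwrite('pics/end.png',np.clip(np.hstack([a,b])[...,::-1]*1.3,0,255))"
```

```text
top s 0.1366 t -0.0010 ang -0.12 [ 90. 129.] 1950
side s 0.1341 t -0.0025 ang 0.08 [ 91. 131.] 2572[ WARN:0@10.502] global loadsave.cpp:1063 imwrite_ Unsupported depth image for selected encoder is fallbacked to CV_8U.
```

View pics/end.png

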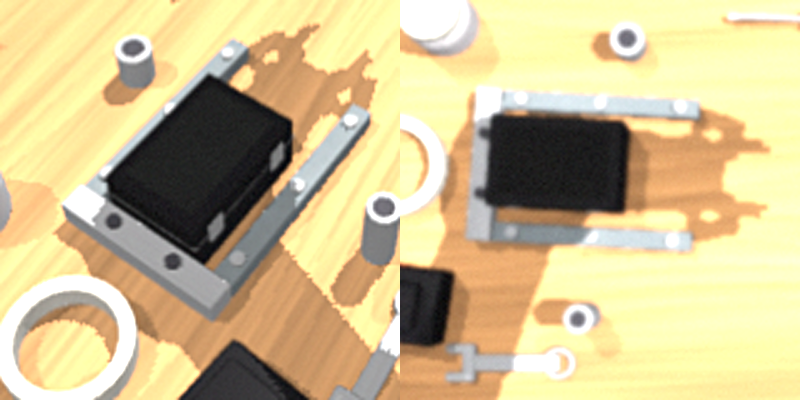

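The case sits square against the stop (top view at (558,162)) with gaps to both rails. Nothing else has moved, and the robot is clear.

```bash
python3 -c "
from bench import env
print(env.close_job())"
```

```text
the job is handed in; nothing more can be done
None
```

The black case is fully home against the stop, square (within about 0.1°) and roughly 2 mm off the lane's centre line; neither rail was touched, as far as the pictures and forces show, and the job is handed in at about 20 s.

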